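# Set the rod-length gauge and shut its cover

### The arm

A 6-joint arm with a two-finger parallel gripper is mounted at the origin on a cart in front of the work surface, level with it; the furniture and walls round the work are solid. World frame = base frame: x ahead of the robot, y to its left, z up, the work surface at z = 0. Lengths are in m, angles in rad, forces in N, time in s.
With the tool pointing down it reaches from about 0.325 to 0.85 m from the base axis. Payload 4.4 kg.
Tool frame: the origin (TCP) lies at the very end of the fingers, on their centre line; the grasp point (between the pads) lies 19 mm behind it (arm.grip_point_offset is the distance from the TCP to the grasp point, in m); z points along the fingers, y is the direction in which the jaws open and shut (so a half turn about z gives the same grasp; the last joint's range is limited). The gripper opens to 94 mm and grips with 3 to 60 N. Pads are 16 mm wide; open, the fingers measure 119 mm over their backs; the gripper's body (75 mm by 177 mm) begins 78 mm behind the grasp point.
Start: joints at [-1.438, 0.207, 1.542, -0, 1.393, -0.15], TCP at [0.161, -0.552, 0.205] pointing down, gripper open.
Joint ranges: [-2.73, 2.73], [-0.86, 2.22], [0.23, 2.46], [-1.11, 4.25], [0.08, 2.63], [-2.82, 2.82]. Speed limits (rad/s): [2.79, 2.79, 3.14, 3.14, 3.14, 3.14].

### API

Orientations are given as a unit quaternion [x, y, z, w].
In Python, from station import arm gives the robot as it stands.
- The arm moves only by the tool play_rows, never from a script. Its argument "steps" is a list of rows, each a list of 2 entries, a list of its own where there are three numbers: the shift along the tool's x, y, z scaled (see below), then the turn, a rotation vector about the tool's x, y, z scaled (see below). A call has 1 to 10 rows; each row shifts and turns the commanded pose from where the row before left it, along the tool's axes as they then stand; what a row does not reach is not made up. The controller multiplies each number of a shift by 0.1 m and each number of a turn by 45 degrees. A row lasts 1/10 s, in which the tool goes at most 50 mm and 8.59 degrees, less where a joint would pass 70% of its speed; a pose out of reach is approached as far as the arm can. A call with a number of a shift or a turn outside -1 to 1 is refused whole. A call with a gripper value outside its range is refused whole. "gripper" is the gripper command: -1 is shut, 1 is fully open, values between are in proportion, set as the call begins (left out, the last holds). The fingers move at their own pace and stop on an object; "force" is the grip in N (left out, the last holds). Time passes only in rows, so rows that do not move let the fingers close. It gives the time, the measured TCP pose, the force and the opening at its end, in the units of the state.
- arm.sense(): the state, without advancing time (a new reading comes with each control period).
- arm.get_image(name): name is "scene" or "top" or "wrist"; returns (picture, depth): 384x512x3 uint8, red, green, blue; 384x512 float32, m along the optical axis (not along the pixel's ray), 0 where there is no reading.
- arm.get_calibration(name): a dict with "camera_matrix" (3x3 intrinsics, pixels), "dist_coeffs" ([k1, k2, p1, p2, k3] as OpenCV has them; the pictures are not rectified), "extrinsics" (4x4, takes a point from camera to world coordinates); the wrist camera has in their place "mount" (4x4, takes a point from camera to tool coordinates, whose origin is the TCP and whose axes are the flange's). Camera axes: x right, y down, z forward; pixel columns grow to the right and rows downward; lengths in m; the calibration is good to about 2 mm. A picture is of the moment at which its call begins: read the wrist's pose just before it. get_calibration takes no time and is no camera call.
- arm.hand_in(): hands the job in, once; it reports no verdict.
The state is a dict: "clock": time; "joint_positions": joint angles; "qd": joint speeds; "effort": joint torques, N m; "tool_pos": TCP position; "ee_rot": TCP orientation; "wrist_force": force on the tool from outside, world axes, zero at the start; "torque": the same for the moment, N m; "grip_width": finger opening in m.
Only numpy, scipy, OpenCV 4.12 (cv2) and the standard library are available. Lean on these libraries where they do the work, as an engineer would, in place of code of your own. Each camera call takes 0.05 s, during which the arm holds its last target.

### The job

Turn the hand wheel of the rod-length gauge by its upright crank pin until the brass pointer lines up with the point of the pointed rider on the rail (not the round-headed one). Then fold the steel cover fully down flat over the scale, leaving the pointer on its mark. Leave the white squeeze bottle standing.

Things in the scene. Friction and masses are not known exactly. Their poses are not given: they have to be found in the camera images.
- gauge: Rod-length gauge, fixed: wooden bed 110 x 290 x 12 mm with hand wheel, toothed steel rack and folding cover. Origin on the bench; bed from -55 to 55 mm in its x, -125 to 165 in its y. x points away from the robot (turned up to 0.33 rad), y left along the rack, z up. Wheel at the right (-y), scale, pointer and cover at the left. The rack (z 15 to 24 mm) may stick out 35 mm past the right end.
- wheel_axis (a point): On the upright axis of the hand wheel, at its disc's top (z = 34 mm; hub 3 mm higher). Disc 76 mm across, 10 thick. Friction (0.07 N m, about 2.5 N at the pin) holds it where it is left. Anticlockwise from above drives the pointer to the gauge's +y, clockwise to -y, 14 mm per rad. It turns 3.2 rad each way from the middle, where the pin is on the gauge's -x side.
- crank_pin (a point): Middle of the height of the upright black crank pin on the wheel: 12 mm across (14 mm at its head), from z = 34 mm (disc) to z = 76 mm, this point at z = 58 mm, 30 mm from the wheel's axis. Fixed to the disc. It can be pushed round from any side with a shut gripper's tips.
- pointer_tip (a point): Tip of the brass pointer on the rack: a needle 3 mm wide, 2 mm thick and 16 mm long from its 12 mm wide brass foot, at z = 27 mm, pointing to the gauge's -x, toward the rider rail. It slides along the gauge's y when the wheel turns.
- mark (a point): Tip of the pointed rider, z = 27 mm: a fixed dark steel saddle on the rail, 16 mm wide along the rail, its top ending in a V point toward the rack (+x), 2 mm short of the pointer tip's path. Starts 12 to 44 mm to either side of the pointer. Its axes are the gauge's; lined up = same y in the gauge's frame.
- round_rider: The other rider, not to be used: the same saddle with a round head 15 mm across in place of the point. Fixed. Its origin lies at bench height (z = 0), 31 mm to the gauge's +x from the middle of its saddle.
- cover (a joint): Angle of the folding steel cover: 0 = shut flat over the scale (stop), growing as it opens up and back; 1.57 upright, starts at 1.7 to 2.15, leaning back away from the robot. Stiff hinge: it stays at any angle and takes about 2 N at its free edge to move. Shut, it clears pointer and riders.
- cover_hinge (a point): Middle of the cover's hinge line, z = 36 mm; the line runs along the gauge's y, 28 mm behind (+x) the gauge's origin and 55 mm left of it.
- cover_edge (a point): Middle of the cover's free edge, 65 mm from the hinge line; the cover is a plate 94 mm long along the hinge and 2.5 mm thick, with a 6 mm turned-down lip at the free edge. Shut, this edge points to the gauge's -x.
- bottle_mid (a point): Half-way up the white squeeze bottle with a red nozzle, 46 mm across and 140 mm tall, standing loose on the bench behind the gauge; its z axis points up. To be left standing.

How it is judged:
On the way, in this order (a step that is already met when the one before it is completed fails the run):
1. the pointer is lined up with the point of the pointed rider (y of pointer_tip in the frame of mark between -0.0025 and 0.0025 m), for 0.2 s.
2. the cover is folded shut (value of joint cover below 0.08 rad), for 0.2 s.
At the end, for the whole second after the job is handed in: The pointer tip is within 2.5 mm of the pointed rider's tip along the rail, and the cover is shut (within 0.08 rad of flat) (all of step 1 and value of joint cover below 0.08 rad); the robot touches nothing.
It fails at once if the white squeeze bottle is tipped over (angle between bottle_mid's own z axis and vertical above 0.5 rad).
It also fails if it takes over 72 s, if anything falls off the work surface, if the arm or the gripper's body presses on something with over 40 N, if the wrist force passes 120 N, or if a joint passes its speed limit or range.

## Working session

There is one attempt and no reset: what is moved stays moved. The work goes in short steps, Python scripts to look and compute and a tool call to move; the robot and the scene stay as the last step left them, time stands still between calls to the robot, and variables do not carry over. Pictures are saved under pics/ and viewed, and the job is handed in when it is done.

Besides the shell and the picture viewer there is one more tool, called after ">>>" by a JSON object that holds its "api" and its "payload", one argument or row to a line. play_rows: Moves the arm, as the interface text tells. Shifts and turns lie within -1 to 1; 1 stands for 0.1 m of shift or 45 degrees of turn. Its arguments: {"type":"object","properties":{"steps":{"type":"array","items":{"type":"array"}},"gripper":{"type":"number"},"force":{"type":"number"}},"required":["steps"]}

```bash
ls; mkdir -p pics
python3 - <<'E'
from station import arm
import cv2,numpy as np
print(arm.sense())
for n in ["scene","top"]:
    im,d=arm.get_image(n)
    cv2.imwrite(f"pics/{n}0.png",im[:,:,::-1]); np.savez(f"{n}0.npz",im=im,d=d)
    print(n,arm.get_calibration(n))
print(arm.get_calibration("wrist"))
E
```

```text
pics
{'clock': 0.0, 'joint_positions': array([-1.43750828e+00,  2.07393295e-01,  1.54290450e+00,  1.34420966e-05,
        1.39348339e+00, -1.50493696e-01]), 'qd': array([ 0.00050369,  0.00115178,  0.0005873 ,  0.00030957,  0.00181735,
       -0.0008751 ]), 'effort': array([-5.64135480e-04, -3.70882988e+01, -2.81415778e+01,  6.97633764e-02,
        3.62027076e-02, -2.01059415e-04]), 'tool_pos': array([ 0.16088544, -0.55122165,  0.20432942]), 'ee_rot': array([ 9.89949944e-01,  1.41413971e-01,  1.60277586e-05, -1.09416549e-03]), 'wrist_force': array([ 0.15655318,  0.8713246 , -0.52618316]), 'torque': array([-0.035132  , -0.00304351,  0.00468038]), 'grip_width': 0.09408352924365339}
scene {'camera_matrix': array([[396.17748649,   0.        , 260.20548728],
       [  0.        , 396.17748649, 185.47339976],
       [  0.        ,   0.        ,   1.        ]]), 'dist_coeffs': array([0.03794648, 0.        , 0.        , 0.        , 0.        ]), 'extrinsics': array([[ 0.91903516, -0.27295575,  0.2843757 ,  0.31206093],
       [-0.39392804, -0.66157021,  0.63807958, -0.72726868],
       [ 0.01
[... 640 characters left out ...]

       [ 0.00000000e+00,  0.00000000e+00,  0.00000000e+00,
         1.00000000e+00]])}
{'camera_matrix': array([[290.13834134,   0.        , 255.10345558],
       [  0.        , 290.13834134, 193.23702814],
       [  0.        ,   0.        ,   1.        ]]), 'dist_coeffs': array([-0.00282873,  0.        ,  0.        ,  0.        ,  0.        ]), 'mount': array([[-1.17208590e-03, -9.69633810e-01, -2.44558583e-01,
         7.10563676e-02],
       [ 9.99998713e-01, -8.68483475e-04, -1.34926139e-03,
        -2.05437676e-04],
       [ 1.09589437e-03, -2.44559850e-01,  9.69633580e-01,
        -1.79658551e-01],
       [ 0.00000000e+00,  0.00000000e+00,  0.00000000e+00,
         1.00000000e+00]])}
```

View pics/scene0.png

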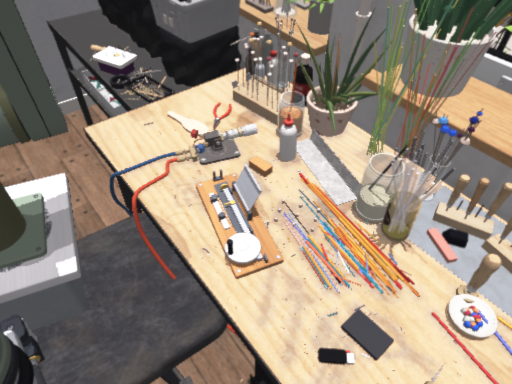

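View pics/top0.png

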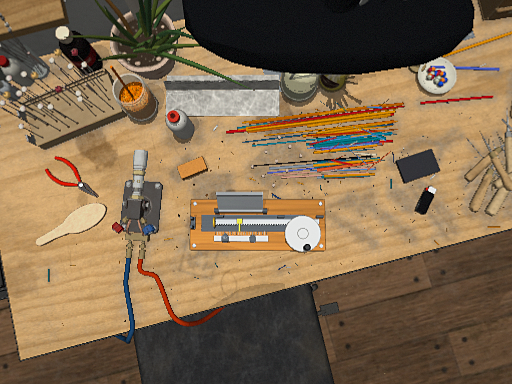

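The scene view shows the gauge near (235,220). In the top view its bed spans x 190–326, y 198–251, with the wheel at (303,233) and the pin at about (307,247). Next I'll zoom in.

```bash
cat > h.py <<'E'
import cv2,numpy as np
from station import arm
from scipy.spatial.transform import Rotation as R
def ray(cal,uv,T):
    K=cal["camera_matrix"];D=cal["dist_coeffs"]
    p=cv2.undistortPoints(np.array(uv,float).reshape(-1,1,2),K,D).reshape(-1,2)
    d=np.c_[p,np.ones(len(p))]@T[:3,:3].T
    return T[:3,3],d
def toplane(cal,uv,z,T=None):
    T=cal["extrinsics"] if T is None else T
    o,d=ray(cal,uv,T); s=(z-o[2])/d[:,2]
    return o+d*s[:,None]
def wristT():
    s=arm.sense();T=np.eye(4);T[:3,:3]=R.from_quat(s["ee_rot"]).as_matrix();T[:3,3]=s["tool_pos"]
    return T@arm.get_calibration("wrist")["mount"]
def proj(cal,P,T=None):
    T=cal["extrinsics"] if T is None else T
    C=np.linalg.inv(T); r,_=cv2.Rodrigues(C[:3,:3])
    return cv2.projectPoints(np.array(P,float).reshape(-1,1,3),r,C[:3,3],cal["camera_matrix"],cal["dist_coeffs"])[0].reshape(-1,2)
E
python3 - <<'E'
import numpy as np,cv2
im=np.load("top0.npz")["im"][185:265,180:340,::-1]
cv2.imwrite("pics/topz.png",cv2.resize(im,None,fx=5,fy=5,interpolation=cv2.INTER_CUBIC))
im=np.load("scene0.npz")["im"][160:280,180:300,::-1]
cv2.imwrite("pics/scenez.png",cv2.resize(im,None,fx=5,fy=5,interpolation=cv2.INTER_CUBIC))
E
```

```text
(no output)
```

View pics/topz.png

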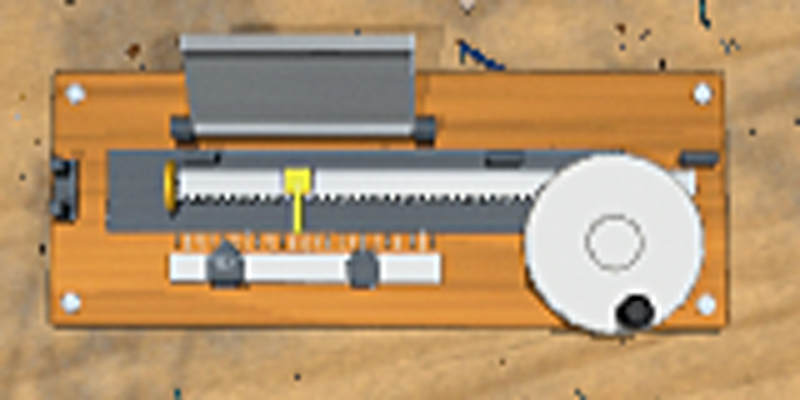

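View pics/scenez.png

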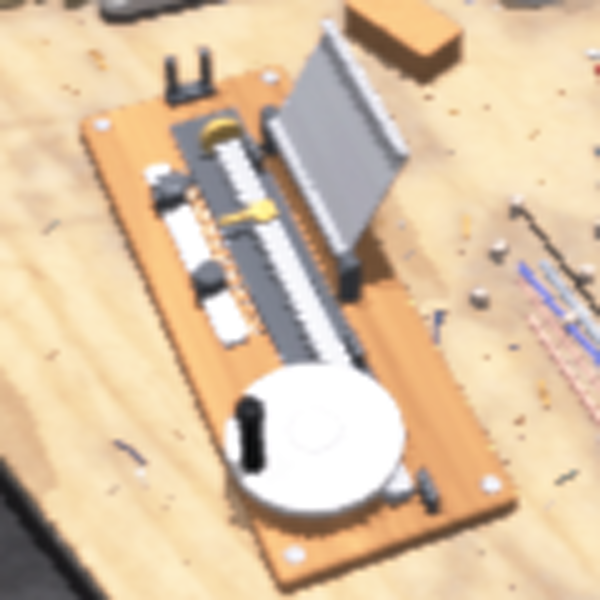

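The top view suggests the left rider (about 225,238 in the zoom) has the pointed head, but I'll confirm that with the wrist camera. First I'll work out the gauge frame.

Run:
```python
from h import *
np.set_printoptions(precision=4,suppress=True)
c=arm.get_calibration("top")
def f(u,z): return toplane(c,np.array(u,float)/5+[180-.4,185-.4],z)
B=f([(55,70),(727,70),(727,327),(52,328)],.012);print(B)
ax=(B[0]-B[1])+(B[3]-B[2]);yaw=np.arctan2(-ax[0],ax[1]);print("yaw",yaw,np.linalg.norm(B[0]-B[1]),np.linalg.norm(B[1]-B[2]))
ctr=B.mean(0); Rz=R.from_euler("z",yaw).as_matrix(); O=ctr-Rz@[0,.02,0];O[2]=0;print("O",O)
def g(p): return (p-O)@Rz
for n,u,z in [("hub",(615,242),.037),("pinhead",(635,311),.076),("tip",(298,231),.027),("L",(225,240),.027),("R",(362,247),.027),("hinge",(303,130),.036),("disc",(614,243),.034)]:
    p=f([u],z)[0];print(n,p,g(p))
s=np.load("top0.npz")["im"]
hsv=cv2.cvtColor(s,cv2.COLOR_RGB2HSV)
print("bottle",toplane(c,[(178,125)],.1))
```

```text
[[ 0.5572 -0.0214  0.012 ]
 [ 0.5572 -0.311   0.012 ]
 [ 0.4477 -0.309   0.012 ]
 [ 0.4464 -0.0225  0.012 ]]
yaw 0.0020766759572186334 0.2895619085957312 0.10953648560126672
O [ 0.5022 -0.186   0.    ]
hub [ 0.4821 -0.2603  0.037 ] [-0.0203 -0.0743  0.037 ]
pinhead [ 0.4525 -0.265   0.076 ] [-0.0498 -0.0789  0.076 ]
tip [ 0.487  -0.1279  0.027 ] [-0.0151  0.0581  0.027 ]
L [ 0.4831 -0.0971  0.027 ] [-0.0188  0.0889  0.027 ]
R [ 0.4803 -0.1549  0.027 ] [-0.0218  0.0311  0.027 ]
hinge [ 0.5288 -0.1302  0.036 ] [0.0268 0.0557 0.036 ]
disc [ 0.4818 -0.2601  0.034 ] [-0.0205 -0.0741  0.034 ]
bottle [[ 0.6966 -0.0061  0.1   ]]
```

>>> {"api": "play_rows", "payload": {
  "steps": [
    [[0, 0, 0], [0, 0, 0.18]],
    [[0, 0, 0], [0, 0, 0.18]],
    [[0.3, -0.38, 0.05], [0, 0, 0]],
    [[0.3, -0.38, 0.05], [0, 0, 0]],
    [[0.3, -0.38, 0.05], [0, 0, 0]],
    [[0.3, -0.38, 0.05], [0, 0, 0]],
    [[0.3, -0.38, 0.05], [0, 0, 0]],
    [[0.3, -0.38, 0.05], [0, 0, 0]],
    [[0.3, -0.38, 0.05], [0, 0, 0]],
    [[0.3, -0.38, 0.05], [0, 0, 0]]
  ],
  "gripper": -0.5
}}

```text
clock: 1.1
tool_pos: [0.4013, -0.2458, 0.165]
ee_rot: [1.0, 0.0, -0.0, -0.0]
wrist_force: [0.6, -0.4, -0.2]
grip_width: 0.024
```

>>> {"api": "play_rows", "payload": {
  "steps": [
    [[0.2, -0.3, 0.1], [0, 0, 0]],
    [[0, 0, 0], [0, 0, 0]],
    [[0, 0, 0], [0, 0, 0]]
  ]
}}

```text
clock: 1.4
tool_pos: [0.4204, -0.217, 0.1549]
ee_rot: [1.0, 0.002, -0.001, -0.0]
wrist_force: [0.2, 0.2, 0.2]
grip_width: 0.0234
```

Run:
```python
from h import *
T=wristT();im,d=arm.get_image("wrist");np.savez("w1.npz",im=im,d=d,T=T)
cv2.imwrite("pics/w1.png",im[:,:,::-1]);s=arm.sense();print(s["tool_pos"],s["ee_rot"],s["grip_width"])
```

```text
[ 0.42030847 -0.21797172  0.15528056] [ 9.99999645e-01  7.55115370e-04 -3.55666607e-04  1.15844752e-04] 0.023364770403378487
```

View pics/w1.png

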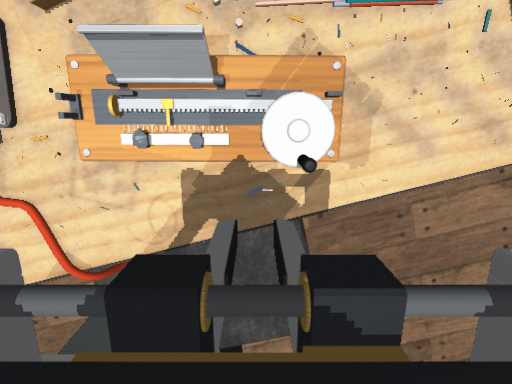

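The wrist view shows the whole gauge. The pointer tip is near (169,123), the riders near (141,137) and (197,139), and the pin near (307,163). Zooming in on the riders.

Run:
```python
from h import *
im=np.load("w1.npz")["im"][90:160,110:250,::-1]
cv2.imwrite("pics/w1z.png",cv2.resize(im,None,fx=5.6,fy=5.6,interpolation=cv2.INTER_CUBIC))
```

```text
(no output)
```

View pics/w1z.png

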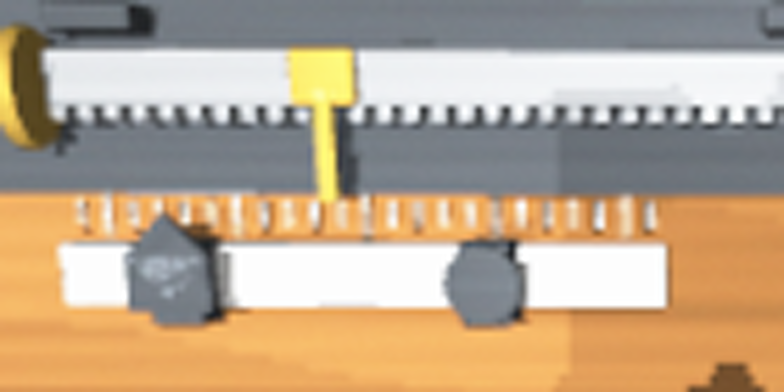

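The left rider is the pointed one, with its V apex at zoom (165,212) and the pointer tip at (328,200). The right rider has the round head.

Run:
```python
from h import *
np.set_printoptions(precision=4,suppress=True)
z=np.load("w1.npz");T=z["T"];c=arm.get_calibration("wrist")
f=lambda u,h:toplane(c,(np.array(u,float)+.5)/5.6-.5+[110,90],h,T)
m=f([(165,212)],.027)[0];p=f([(328,200)],.027)[0];print("mark",m,"tip",p,p-m)
# wheel & pin by contour
im=z["im"];hsv=cv2.cvtColor(im,cv2.COLOR_RGB2HSV)
k=(im.max(2)<50).astype(np.uint8);k[:140]=0;k[185:]=0;k[:,:290]=0;k[:,325:]=0
n,l,s,cc=cv2.connectedComponentsWithStats(k);print(s,cc)
# disc centre
w=((hsv[...,1]<30)&(hsv[...,2]>170)).astype(np.uint8);w[:,:255]=0;w[:,340:]=0;w[:85]=0;w[175:]=0
w=cv2.morphologyEx(w,cv2.MORPH_OPEN,np.ones((9,9)))
cs=max(cv2.findContours(w,0,2)[0],key=cv2.contourArea);h=cv2.convexHull(cs);print(cv2.minEnclosingCircle(h))
print("disc",toplane(c,[cv2.minEnclosingCircle(h)[0]],.034,T),"hub",toplane(c,[(298.5,130.5)],.037,T))
for u in [(305,161),(310,164)]: print(u,toplane(c,[u],.076,T))
a=im[145:180,285:330,::-1];cv2.imwrite("pics/w1p.png",cv2.resize(a,None,fx=12,fy=12,interpolation=cv2.INTER_CUBIC))
```

```text
mark [ 0.4834 -0.096   0.027 ] tip [ 0.4857 -0.1263  0.027 ] [ 0.0022 -0.0303  0.    ]
[[     0      0    512    384 196472]
 [   298    155     18     17    136]] [[255.4656 191.5205]
 [305.1618 161.9191]]
((293.0, 122.22807312011719), 44.02381134033203)
disc [[ 0.4891 -0.2542  0.034 ]] hub [[ 0.4811 -0.2596  0.037 ]]
(305, 161) [[ 0.4558 -0.2608  0.076 ]]
(310, 164) [[ 0.4531 -0.2654  0.076 ]]
```

View pics/w1p.png

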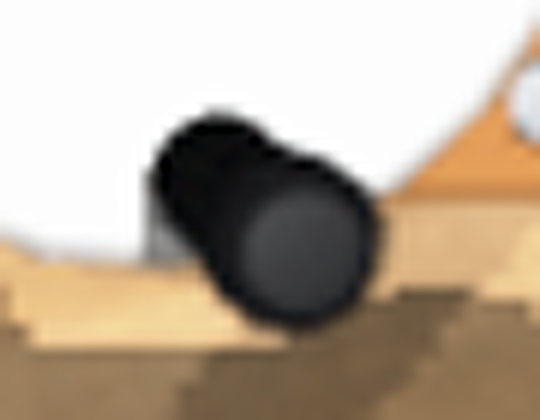

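>>> {"api": "play_rows", "payload": {
  "steps": [
    [[0.16, 0.235, 0], [0, 0, 0]],
    [[0.16, 0.235, 0], [0, 0, 0]],
    [[0, 0, 0.2], [0, 0, 0]],
    [[0, 0, 0], [0, 0, 0]]
  ],
  "gripper": -0.2
}}

```text
clock: 1.85
tool_pos: [0.4505, -0.2657, 0.1334]
ee_rot: [1.0, -0.001, -0.002, -0.001]
wrist_force: [-0.6, 0.1, -0.1]
grip_width: 0.0375
```

Run:
```python
from h import *
s=arm.sense();print(s["joint_positions"],s["tool_pos"],s["ee_rot"],s["grip_width"])
T=wristT();im,d=arm.get_image("wrist");np.savez("w2.npz",im=im,d=d,T=T)
cv2.imwrite("pics/w2.png",im[:,:,::-1])
```

```text
[-6.98243611e-01  1.72458896e-01  1.73913798e+00 -3.30822982e-04
  1.23460942e+00  8.75086301e-01] [ 0.45052595 -0.26572478  0.13344387] [ 0.99999659 -0.00121186 -0.00186899 -0.00136111] 0.03746015058944993
```

View pics/w2.png

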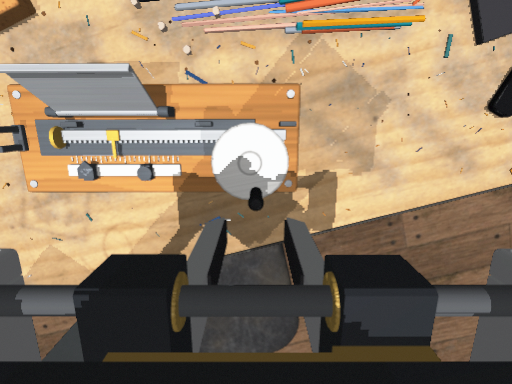

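>>> {"api": "play_rows", "payload": {
  "steps": [
    [[0, 0, 0.3], [0, 0, 0]],
    [[0, 0, 0.3], [0, 0, 0]],
    [[0, 0, 0.3], [0, 0, 0]],
    [[0, 0, 0], [0, 0, 0]],
    [[0, 0, 0], [0, 0, 0]]
  ]
}}

```text
clock: 2.4
tool_pos: [0.4524, -0.265, 0.0461]
ee_rot: [1.0, 0.0, -0.0, -0.0]
wrist_force: [0.1, -0.2, 0.9]
grip_width: 0.0377
```

>>> {"api": "play_rows", "payload": {
  "steps": [
    [[0, 0, 0], [0, 0, 0]],
    [[0, 0, 0], [0, 0, 0]],
    [[0, 0, 0], [0, 0, 0]],
    [[0, 0, 0], [0, 0, 0]]
  ],
  "gripper": -1,
  "force": 12
}}

```text
clock: 2.8
tool_pos: [0.4535, -0.2656, 0.0468]
ee_rot: [1.0, 0.001, 0.001, 0.001]
wrist_force: [-1.5, -0.0, 3.1]
grip_width: 0.013
```

Run:
```python
from h import *
s=arm.sense();print(s["tool_pos"],s["ee_rot"],s["grip_width"],s["wrist_force"])
T=wristT();im,d=arm.get_image("wrist")
cv2.imwrite("pics/w3.png",im[:,:,::-1])
```

```text
[ 0.45346928 -0.26558052  0.04675046] [9.99998904e-01 6.49576896e-04 8.63046237e-04 1.01275016e-03] 0.012961291056753912 [-1.4918283  -0.04607816  3.11960321]
```

View pics/w3.png

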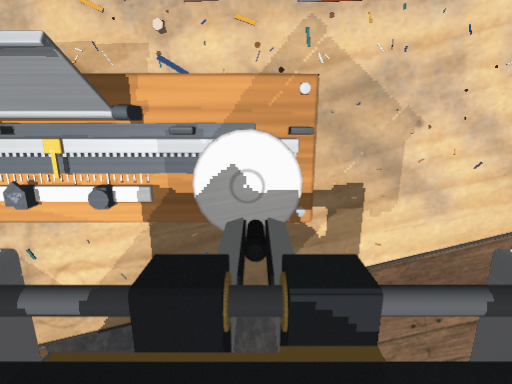

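The pin is gripped: the opening is 13 mm and the picture shows it between the jaws at (257,240). Now I'll crank anticlockwise.

>>> {"api": "play_rows", "payload": {
  "steps": [
    [[0.0092, 0.038, 0], [0, 0, -0.1667]],
    [[0.0092, 0.038, 0], [0, 0, -0.1667]],
    [[0.0092, 0.038, 0], [0, 0, -0.1667]],
    [[0.0092, 0.038, 0], [0, 0, -0.1667]],
    [[0.0092, 0.038, 0], [0, 0, -0.1667]],
    [[0.0092, 0.038, 0], [0, 0, -0.1667]],
    [[0, 0, 0], [0, 0, 0]],
    [[0, 0, 0], [0, 0, 0]]
  ]
}}

```text
clock: 3.65
tool_pos: [0.4661, -0.2841, 0.0467]
ee_rot: [0.924, 0.383, 0.001, 0.001]
wrist_force: [-0.2, 2.1, 5.5]
grip_width: 0.0121
```

Run:
```python
from h import *
s=arm.sense();print(s["tool_pos"],R.from_quat(s["ee_rot"]).as_euler("ZYX",degrees=True),s["grip_width"],s["wrist_force"])
r=s["tool_pos"][:2]-[.4818,-.2601];print(np.hypot(*r),np.degrees(np.arctan2(r[1],r[0]))%360)
im,d=arm.get_image("top")
cv2.imwrite("pics/t4.png",cv2.resize(im[185:265,180:340,::-1],None,fx=5,fy=5,interpolation=cv2.INTER_CUBIC))
```

```text
[ 0.46605186 -0.28407349  0.04671244] [ 4.50808032e+01 -6.49855039e-02  1.79910110e+02] 0.012066252292554702 [-0.18051114  2.13665652  5.49871253]
0.028683305275560934 236.69917082244098
```

View pics/t4.png

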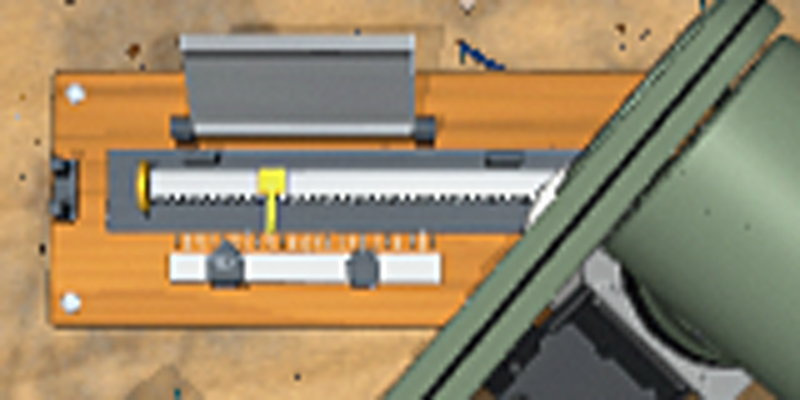

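The pointer is now at zoom x 271, heading toward the mark at 225. It has moved about 11.3 mm, as predicted, so I'll carry on.

>>> {"api": "play_rows", "payload": {
  "steps": [
    [[0.0092, 0.038, 0], [0, 0, -0.1667]],
    [[0.0092, 0.038, 0], [0, 0, -0.1667]],
    [[0.0092, 0.038, 0], [0, 0, -0.1667]],
    [[0.0092, 0.038, 0], [0, 0, -0.1667]],
    [[0.0092, 0.038, 0], [0, 0, -0.1667]],
    [[0.0092, 0.038, 0], [0, 0, -0.1667]],
    [[0.0092, 0.038, 0], [0, 0, -0.1667]],
    [[0.0092, 0.038, 0], [0, 0, -0.1667]],
    [[0, 0, 0], [0, 0, 0]],
    [[0, 0, 0], [0, 0, 0]]
  ]
}}

```text
clock: 4.7
tool_pos: [0.4945, -0.2853, 0.0466]
ee_rot: [0.608, 0.794, 0.001, -0.001]
wrist_force: [-2.0, 3.2, 9.2]
grip_width: 0.0126
```

Run:
```python
from h import *
s=arm.sense();print(s["tool_pos"],R.from_quat(s["ee_rot"]).as_euler("ZYX",degrees=True),s["grip_width"],s["wrist_force"],s["joint_positions"])
r=s["tool_pos"][:2]-[.4818,-.2601];print(np.hypot(*r),np.degrees(np.arctan2(r[1],r[0]))%360)
im,d=arm.get_image("top")
cv2.imwrite("pics/t5.png",cv2.resize(im[210:250,200:280,::-1],None,fx=10,fy=10,interpolation=cv2.INTER_CUBIC))
im,d=arm.get_image("wrist")
cv2.imwrite("pics/w5.png",im[:,:,::-1])
```

```text
[ 0.49449495 -0.28527824  0.04660065] [ 1.05112845e+02 -1.49785934e-01 -1.79968240e+02] 0.012550181130617531 [-2.01422303  3.19513126  9.24525286] [-6.75504652e-01  3.77744121e-01  1.68062199e+00  1.23894004e-03
  1.08566416e+00 -9.39853371e-01]
0.02819761343875677 296.7574002624357
```

View pics/t5.png

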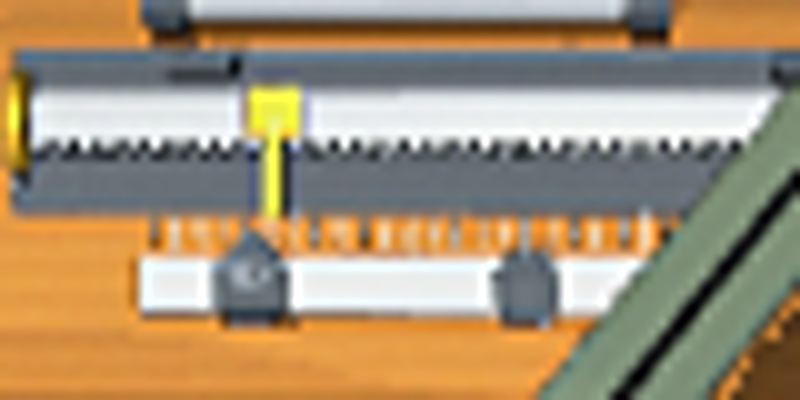

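View pics/w5.png

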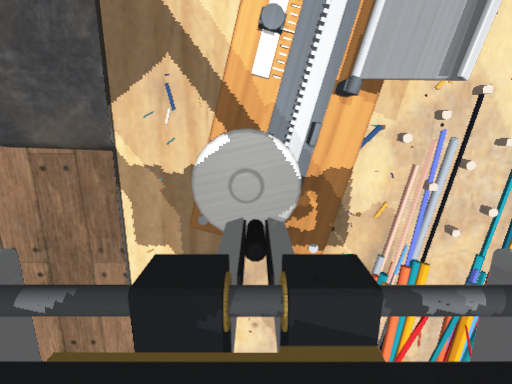

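The pointer is still about 2 px (about 4.5 mm) short in the top view: needle at 272, V at 252.

>>> {"api": "play_rows", "payload": {
  "steps": [
    [[0.0092, 0.038, 0], [0, 0, -0.1667]],
    [[0.0092, 0.038, 0], [0, 0, -0.1667]],
    [[0.0037, 0.0152, 0], [0, 0, -0.0667]],
    [[0, 0, 0], [0, 0, 0]],
    [[0, 0, 0], [0, 0, 0]]
  ]
}}

```text
clock: 5.3
tool_pos: [0.5014, -0.2802, 0.0466]
ee_rot: [0.476, 0.879, 0.0, -0.002]
wrist_force: [-4.3, 4.4, 9.9]
grip_width: 0.0127
```

```bash
cat > m.py <<'E'
from h import *
def meas(tag):
    c=arm.get_calibration("top");ims=[arm.get_image("top")[0] for _ in range(2)]
    im=np.mean(ims,0).astype(np.uint8)
    big=cv2.resize(im[210:250,200:280],None,fx=10,fy=10,interpolation=cv2.INTER_CUBIC)
    cv2.imwrite(f"pics/{tag}.png",big[:,:,::-1])
    a=im.astype(float)
    yel=np.clip(a[...,:2].min(2)-a[...,2]-40,0,None)
    for r in range(225,234):
        row=yel[r,200:280]; row=np.where(row>20,row,0)
        if row.sum()>0: print("needle row",r,200+(row*np.arange(80)).sum()/row.sum(),row.sum())
    hsv=cv2.cvtColor(im,cv2.COLOR_RGB2HSV)
    for r in range(232,244):
        m=(hsv[r,215:233,1]<90)&(hsv[r,215:233,2]<150); x=np.nonzero(m)[0]+215
        print("rider",r,x, x.mean() if len(x) else None)
E
python3 - <<'E'
from m import *
s=arm.sense();print(s["tool_pos"],s["grip_width"],s["wrist_force"])
meas("t6")
E
```

```text
[ 0.50138414 -0.28021964  0.04658517] 0.012720003029347844 [-4.31184954  4.36455538  9.93197189]
needle row 225 221.8415300546448 183.0
needle row 226 221.16315789473686 190.0
needle row 227 224.8181818181818 165.0
needle row 228 224.8109756097561 164.0
needle row 229 218.6179245283019 212.0
needle row 230 219.4069264069264 231.0
needle row 231 217.8913043478261 184.0
needle row 232 228.39474855362707 2247.0
needle row 233 227.93871706758304 1746.0
rider 232 [231] 231.0
rider 233 [224 225] 224.5
rider 234 [224 225 226] 225.0
rider 235 [223 224 225 226 227] 225.0
rider 236 [225 226 227] 226.0
rider 237 [222 225 227 228] 225.5
rider 238 [222 223 226 227 228] 225.2
rider 239 [222 223 224 225 226 227 228] 225.0
rider 240 [222 223 224 225 226 227 228] 225.0
rider 241 [215 217 218 219 225 228 229 231 232] 223.77777777777777
rider 242 [223 224 225 226] 224.5
rider 243 [] None
```

View pics/t6.png

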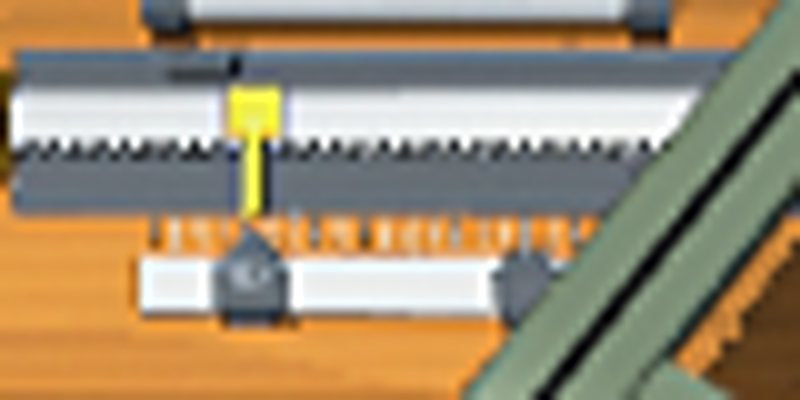

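The pointer looks lined up, with needle and V both at about x 252. I'll release the pin, rise, and verify from the wrist camera.

>>> {"api": "play_rows", "payload": {
  "steps": [
    [[0, 0, 0], [0, 0, 0]],
    [[0, 0, 0], [0, 0, 0]],
    [[0, 0, 0], [0, 0, 0]]
  ],
  "gripper": -0.4
}}

```text
clock: 5.7
tool_pos: [0.5025, -0.2814, 0.0453]
ee_rot: [0.477, 0.879, 0.0, -0.0]
wrist_force: [-0.2, -0.7, 0.8]
grip_width: 0.0282
```

>>> {"api": "play_rows", "payload": {
  "steps": [
    [[0, 0, -0.2], [0, 0, 0]],
    [[0, 0, -0.4], [0, 0, 0]],
    [[0, 0, -0.4], [0, 0, 0.18]],
    [[0, 0, -0.2], [0, 0, 0.18]],
    [[0, 0, 0], [0, 0, 0.18]],
    [[0, 0, 0], [0, 0, 0.18]],
    [[0, 0, 0], [0, 0, 0.18]],
    [[0, 0, 0], [0, 0, 0.18]],
    [[0, 0, 0], [0, 0, 0]]
  ]
}}

```text
clock: 6.6
tool_pos: [0.5024, -0.2813, 0.1651]
ee_rot: [0.796, 0.605, 0.0, -0.0]
wrist_force: [-0.9, -0.3, 0.0]
grip_width: 0.028
```

Run:
```python
from m import *
s=arm.sense();print(s["tool_pos"],R.from_quat(s["ee_rot"]).as_euler("ZYX",degrees=True),s["grip_width"],s["wrist_force"])
T=wristT();im,d=arm.get_image("wrist");np.savez("w7.npz",im=im,T=T)
cv2.imwrite("pics/w7.png",im[:,:,::-1])
```

```text
[ 0.50241019 -0.28133429  0.16514947] [ 7.45010690e+01 -1.19346892e-02 -1.79985039e+02] 0.027954270679327917 [-0.94800943 -0.34478007  0.02437074]
```

View pics/w7.png

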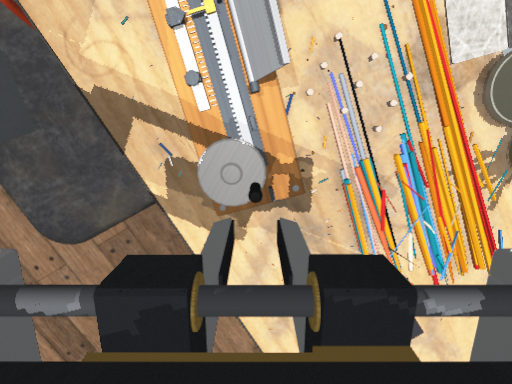

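>>> {"api": "play_rows", "payload": {
  "steps": [
    [[0, 0, 0], [0, 0, 0.184]],
    [[0, 0, 0], [0, 0, 0.184]],
    [[0, 0, 0], [0, 0, 0.184]],
    [[0, 0, 0], [0, 0, 0.184]],
    [[0, 0, 0], [0, 0, 0.184]],
    [[0, 0, 0], [0, 0, 0.184]],
    [[0, 0, 0], [0, 0, 0.184]],
    [[0, 0, 0], [0, 0, 0.184]],
    [[0, 0, 0], [0, 0, 0.184]]
  ],
  "gripper": -1
}}

```text
clock: 7.55
tool_pos: [0.5024, -0.2814, 0.1652]
ee_rot: [1.0, -0.002, -0.0, -0.0]
wrist_force: [0.3, -0.6, 0.9]
grip_width: 0.0004
```

>>> {"api": "play_rows", "payload": {
  "steps": [
    [[-0.16, -0.4, 0], [0, 0, 0]],
    [[-0.16, -0.4, 0], [0, 0, 0]],
    [[-0.16, -0.4, 0], [0, 0, 0]],
    [[-0.16, -0.4, 0], [0, 0, 0]],
    [[-0.1, -0.2, 0.3], [0, 0, 0]],
    [[0, 0, 0.2], [0, 0, 0]],
    [[0, 0, 0], [0, 0, 0]],
    [[0, 0, 0], [0, 0, 0]]
  ]
}}

```text
clock: 8.35
tool_pos: [0.4288, -0.1015, 0.1158]
ee_rot: [1.0, 0.0, 0.0, 0.0]
wrist_force: [0.4, 0.5, 0.6]
grip_width: 0.0006
```

Run:
```python
from m import *
s=arm.sense();print(s["tool_pos"],R.from_quat(s["ee_rot"]).as_euler("ZYX",degrees=True),s["grip_width"],s["wrist_force"])
T=wristT();im,d=arm.get_image("wrist");np.savez("w8.npz",im=im,T=T)
cv2.imwrite("pics/w8.png",im[:,:,::-1])
```

```text
[ 0.42880315 -0.1015416   0.11575026] [ 4.68849796e-02 -1.62521045e-03  1.79996667e+02] 0.0005529588249454701 [0.43840269 0.51745671 0.62714411]
```

View pics/w8.png

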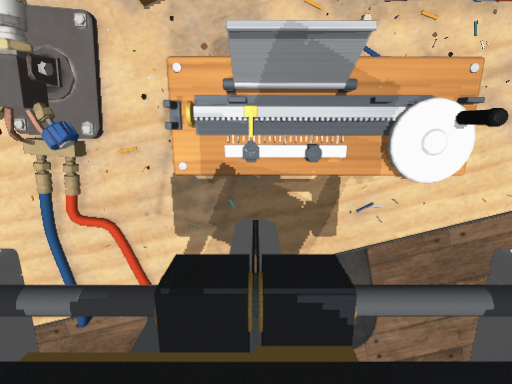

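Run:
```python
from m import *
np.set_printoptions(precision=4,suppress=True)
z=np.load("w8.npz");im=z["im"];T=z["T"];c=arm.get_calibration("wrist")
cv2.imwrite("pics/w8z.png",cv2.resize(im[95:170,215:285,::-1],None,fx=8,fy=8,interpolation=cv2.INTER_CUBIC))
a=im.astype(float);y=a[...,:2].min(2)-a[...,2]
for r in range(118,140):
    row=np.where(y[r,230:270]>50,y[r,230:270],0); 
    if row.sum(): u=230+(row*np.arange(40)).sum()/row.sum();print("n",r,u,toplane(c,[(u,r)],.027,T)[0])
hsv=cv2.cvtColor(im,cv2.COLOR_RGB2HSV)
for r in range(136,165):
    m=(hsv[r,236:266,1]<100)&(hsv[r,236:266,2]<140);x=np.nonzero(m)[0]+236
    if len(x):print("r",r,x.min(),x.max(),x.mean(),toplane(c,[(x.mean(),r)],.027,T)[0])
# cover edge from this view and top view
cal=arm.get_calibration("top")
for nm,cc,TT,uv in [("top",cal,cal["extrinsics"],(180-.4+298/5,185-.4+36/5)),("wrist",c,T,(301,22))]:
    o,d=ray(cc,[uv],TT);d=d[0]
    for th in np.arange(1.6,2.3,.05):
        P=np.array([.5295-.065*np.cos(th),0,.036+.065*np.sin(th)])
        s=(P[2]-o[2])/d[2];q=o+d*s
        if abs(q[0]-P[0])<.004:print(nm,th,q,q[0]-P[0])
```

```text
n 118 250.51767151767152 [ 0.5015 -0.0968  0.027 ]
n 119 250.53039832285114 [ 0.5006 -0.0968  0.027 ]
n 120 250.53473684210527 [ 0.4998 -0.0968  0.027 ]
n 121 250.53829787234042 [ 0.4989 -0.0968  0.027 ]
n 122 250.5379746835443 [ 0.498  -0.0968  0.027 ]
n 123 250.52854122621565 [ 0.4972 -0.0968  0.027 ]
n 124 250.53177966101694 [ 0.4963 -0.0968  0.027 ]
n 125 250.53104925053532 [ 0.4954 -0.0968  0.027 ]
n 126 250.5289079229122 [ 0.4945 -0.0968  0.027 ]
n 127 250.52754237288136 [ 0.4936 -0.0968  0.027 ]
n 128 250.53389830508473 [ 0.4928 -0.0968  0.027 ]
n 129 250.53829787234042 [ 0.4919 -0.0968  0.027 ]
n 130 250.53404255319148 [ 0.491  -0.0968  0.027 ]
n 131 250.53518123667376 [ 0.4901 -0.0968  0.027 ]
n 132 250.53548387096774 [ 0.4892 -0.0968  0.027 ]
n 133 250.5374732334047 [ 0.4883 -0.0968  0.027 ]
n 134 250.5191489361702 [ 0.4875 -0.0968  0.027 ]
n 135 248.51128914785141 [ 0.4866 -0.0949  0.027 ]
n 136 249.28801986343885 [ 0.4857 -0.0956  0.027 ]
n 137 249.45255474452554 [ 0.4848 -0.0958  0.027 ]
n 138 249.47899159663865 [ 0.4839 -0.0958  0.027 ]
n 139 249.4518021793797 [ 0.483  
[... 898 characters left out ...]
67  0.027 ]
r 158 243 258 250.5 [ 0.4657 -0.0966  0.027 ]
r 159 246 255 250.5 [ 0.4647 -0.0966  0.027 ]
r 160 246 255 250.5 [ 0.4638 -0.0966  0.027 ]
r 161 247 254 250.5 [ 0.4629 -0.0966  0.027 ]
top 2.0000000000000004 [ 0.5605 -0.1309  0.0951] 0.003933052321968389
top 2.0500000000000007 [ 0.5607 -0.1308  0.0937] 0.0012102503639096485
top 2.1000000000000005 [ 0.5609 -0.1308  0.0921] -0.0014176851285188086
top 2.1500000000000004 [ 0.5611 -0.1307  0.0904] -0.003944185685188173
wrist 2.0000000000000004 [ 0.5587 -0.1295  0.0951] 0.0021830024600885123
wrist 2.0500000000000007 [ 0.5592 -0.1297  0.0937] -0.00031761638957461535
wrist 2.1000000000000005 [ 0.5596 -0.1299  0.0921] -0.002700902927304516
```

View pics/w8z.png

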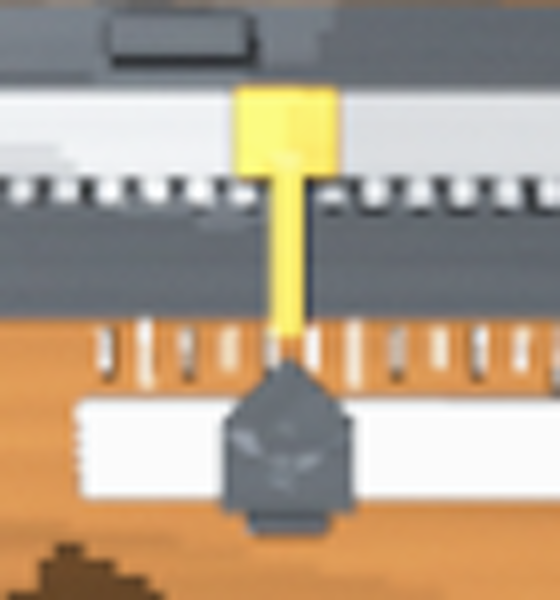

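The pointer lines up with the V to about 0.1 mm in the wrist view (columns 250.53 and 250.5). The cover is at about 2.05 rad, with its edge near (0.559, -0.130, 0.094). Next I go over and behind it.

>>> {"api": "play_rows", "payload": {
  "steps": [
    [[0, 0, -0.5], [0, 0, 0]],
    [[0.2, 0.06, -0.2], [0, 0, 0]],
    [[0.4, 0.06, 0], [0, 0, 0]],
    [[0.4, 0.06, 0], [0, 0, 0]],
    [[0.4, 0.06, 0], [0, 0, 0]],
    [[0.4, 0.06, 0], [0, 0, 0]],
    [[0, 0, 0], [0, 0, 0]],
    [[0, 0, 0], [0, 0, 0]]
  ]
}}

```text
clock: 9.2
tool_pos: [0.6094, -0.1323, 0.1857]
ee_rot: [1.0, -0.0, 0.0, 0.0]
wrist_force: [-0.3, 0.0, 0.4]
grip_width: 0.0005
```

Run:
```python
from m import *
s=arm.sense();print(s["tool_pos"],s["joint_positions"])
im,d=arm.get_image("scene")
cv2.imwrite("pics/s9.png",cv2.resize(im[40:280,130:370,::-1],None,fx=2.4,fy=2.4))
```

```text
[ 0.60937285 -0.13231895  0.18572985] [-3.52429868e-01  3.23396725e-01  1.43695153e+00 -1.28923712e-04
  1.38101844e+00  1.21903496e+00]
```

View pics/s9.png

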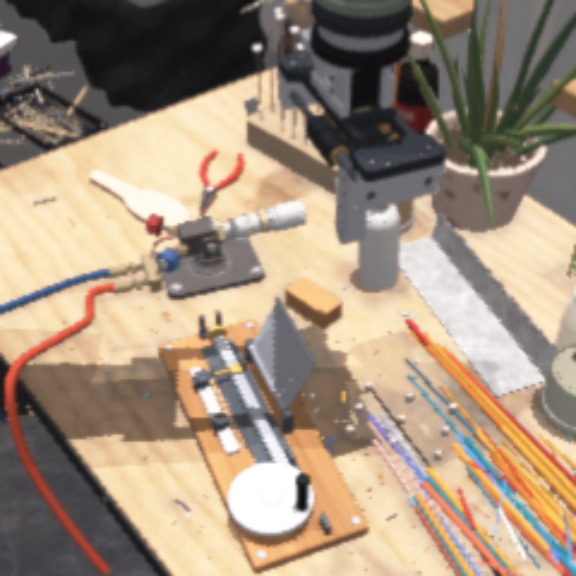

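The gripper appears close to the bottle in this view, so I'm checking the actual clearance.

Run:
```python
from m import *
np.set_printoptions(precision=3,suppress=True)
c=arm.get_calibration("scene");s=arm.sense()
p=proj(c,[s["tool_pos"]]);print("tcp zoom px",(p-[130,40])*2.4)
# bottle base in original scene image (288,160)
print("bottle base",toplane(c,[(288,158)],0.0), "mid",toplane(c,[(130+378/2.4,40+255/2.4)],.06))
c=arm.get_calibration("top");print("nozzle",toplane(c,[(173,117)],.138))
```

```text
tcp zoom px [[346.684 237.255]]
bottle base [[ 0.711 -0.015  0.   ]] mid [[ 0.697 -0.033  0.06 ]]
nozzle [[ 0.702 -0.003  0.138]]
```

The bottle stands at about (0.70, -0.01). The fingers are more than 90 mm away from it and the gripper body stays above it, so I'll descend behind the cover and push.

>>> {"api": "play_rows", "payload": {
  "steps": [
    [[0, 0, 0.4], [0, 0, 0]],
    [[0, 0, 0.4], [0, 0, 0]],
    [[-0.05, 0, 0.25], [0, 0, 0]],
    [[-0.15, 0, 0], [0, 0, 0]],
    [[-0.15, 0, 0], [0, 0, 0]],
    [[-0.1, 0, 0], [0, 0, 0]],
    [[-0.1, 0, 0], [0, 0, 0]],
    [[-0.1, 0, -0.03], [0, 0, 0]],
    [[0, 0, 0], [0, 0, 0]]
  ]
}}

```text
clock: 10.15
tool_pos: [0.542, -0.1315, 0.0841]
ee_rot: [1.0, -0.0, -0.0, 0.0]
wrist_force: [-0.3, 0.5, 0.8]
grip_width: 0.0004
```

Run:
```python
from m import *
s=arm.sense();print(s["tool_pos"],s["wrist_force"])
im,d=arm.get_image("scene")
cv2.imwrite("pics/s10.png",cv2.resize(im[40:280,130:370,::-1],None,fx=2.4,fy=2.4))
```

```text
[ 0.54203136 -0.13147005  0.08408979] [-0.31974225  0.53272909  0.82283502]
```

View pics/s10.png

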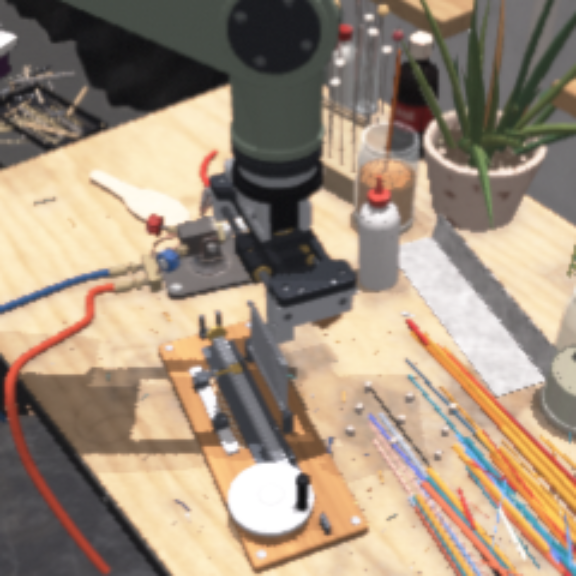

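The cover is almost upright. Now I'll follow the arc forward and down.

>>> {"api": "play_rows", "payload": {
  "steps": [
    [[-0.1, 0, 0], [0, 0, 0]],
    [[-0.1, 0, 0], [0, 0, 0]],
    [[-0.08, 0, 0.04], [0, 0, 0]],
    [[-0.08, 0, 0.05], [0, 0, 0]],
    [[-0.06, 0, 0.06], [0, 0, 0]],
    [[-0.05, 0, 0.07], [0, 0, 0]],
    [[0, 0, 0], [0, 0, 0]]
  ]
}}

```text
clock: 10.9
tool_pos: [0.4944, -0.1309, 0.0597]
ee_rot: [1.0, -0.0, -0.002, -0.001]
wrist_force: [-0.4, 0.0, -0.5]
grip_width: 0.0004
```

Run:
```python
from m import *
s=arm.sense();print(s["tool_pos"],s["wrist_force"])
im,d=arm.get_image("scene")
cv2.imwrite("pics/s11.png",cv2.resize(im[140:270,180:310,::-1],None,fx=4.4,fy=4.4))
```

```text
[ 0.49435411 -0.13089986  0.0597115 ] [-0.40548368  0.01292332 -0.45780944]
```

View pics/s11.png

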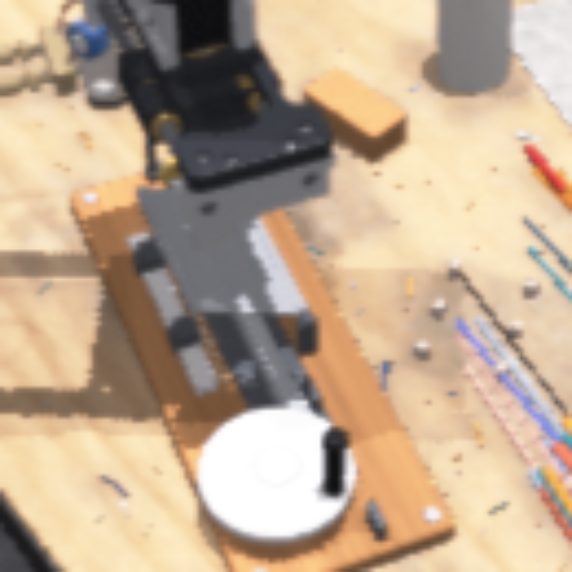

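The cover is folding forward, now at roughly 30°. I'll press it down the rest of the way.

>>> {"api": "play_rows", "payload": {
  "steps": [
    [[-0.03, 0, 0.07], [0, 0, 0]],
    [[-0.03, 0, 0.07], [0, 0, 0]],
    [[-0.01, 0, 0.05], [0, 0, 0]],
    [[0, 0, 0.04], [0, 0, 0]],
    [[0, 0, 0], [0, 0, 0]]
  ]
}}

```text
clock: 11.45
tool_pos: [0.4889, -0.1312, 0.0377]
ee_rot: [1.0, -0.0, -0.001, -0.0]
wrist_force: [-0.0, 0.1, -0.2]
grip_width: 0.0003
```

>>> {"api": "play_rows", "payload": {
  "steps": [
    [[0, 0, 0.02], [0, 0, 0]],
    [[0, 0, 0], [0, 0, 0]],
    [[0, 0, 0], [0, 0, 0]]
  ]
}}

```text
clock: 11.75
tool_pos: [0.4891, -0.1312, 0.0374]
ee_rot: [1.0, -0.0, -0.001, -0.0]
wrist_force: [-3.8, 0.8, 9.0]
grip_width: 0.0004
```

>>> {"api": "play_rows", "payload": {
  "steps": [
    [[0, 0, 0.02], [0, 0, 0]],
    [[0, 0, 0], [0, 0, 0]],
    [[0, 0, 0], [0, 0, 0]]
  ]
}}

```text
clock: 12.05
tool_pos: [0.4891, -0.1312, 0.0372]
ee_rot: [1.0, -0.0, -0.001, -0.0]
wrist_force: [-7.6, 3.2, 20.3]
grip_width: 0.0004
```

>>> {"api": "play_rows", "payload": {
  "steps": [
    [[0, 0, -0.15], [0, 0, 0]],
    [[0, 0, -0.4], [0, 0, 0]],
    [[-0.2, 0, -0.4], [0, 0, 0]],
    [[-0.3, 0, 0], [0, 0, 0]],
    [[-0.1, 0, 0], [0, 0, 0]],
    [[0, 0, 0], [0, 0, 0]],
    [[0, 0, 0], [0, 0, 0]]
  ]
}}

```text
clock: 12.75
tool_pos: [0.4293, -0.131, 0.1285]
ee_rot: [1.0, -0.0, -0.001, -0.0]
wrist_force: [0.3, -0.3, 0.4]
grip_width: 0.0005
```

Run:
```python
from m import *
np.set_printoptions(precision=4,suppress=True)
s=arm.sense();print(s["tool_pos"],s["wrist_force"])
c=arm.get_calibration("wrist");T=wristT();im,d=arm.get_image("wrist")
cv2.imwrite("pics/w12.png",im[:,:,::-1]);np.savez("w12.npz",im=im,d=d,T=T)
# heights on cover from depth at cover points along x
for x in [.527,.51,.49,.47,.468]:
  for y in [-.16,-.131,-.10]:
    u=proj(c,[(x,y,.0375)],T)[0].round().astype(int);dd=d[u[1],u[0]]
    o,r=ray(c,[u.astype(float)],T);q=o+r[0]*dd;print(u,q)
im,d=arm.get_image("scene")
cv2.imwrite("pics/s12.png",cv2.resize(im[90:270,180:360,::-1],None,fx=3.2,fy=3.2))
```

```text
[ 0.4293 -0.131   0.1285] [ 0.3357 -0.2523  0.4182]
[289  89] [ 0.5265 -0.1603  0.0385]
[256  89] [ 0.5265 -0.1313  0.0396]
[221  89] [ 0.5265 -0.1007  0.0397]
[288 109] [ 0.5097 -0.16    0.0367]
[256 109] [ 0.5097 -0.1313  0.0369]
[221 109] [ 0.5098 -0.1     0.0386]
[288 131] [ 0.4904 -0.1604  0.0375]
[256 131] [ 0.4904 -0.1312  0.0378]
[222 132] [ 0.4896 -0.1002  0.038 ]
[287 153] [ 0.4703 -0.16    0.0374]
[256 153] [ 0.4706 -0.1312  0.0396]
[222 154] [ 0.4696 -0.0996  0.038 ]
[287 156] [ 0.4676 -0.1601  0.0375]
[256 156] [ 0.4676 -0.1312  0.037 ]
[223 156] [ 0.4677 -0.1005  0.0375]
```

View pics/w12.png

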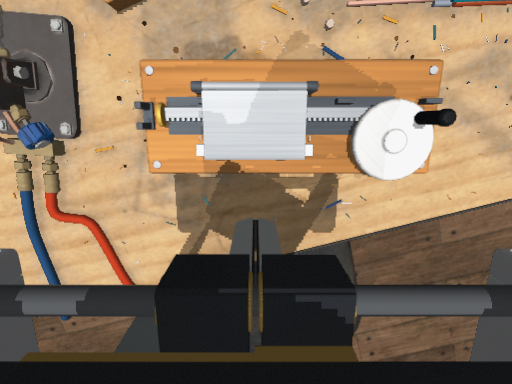

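View pics/s12.png

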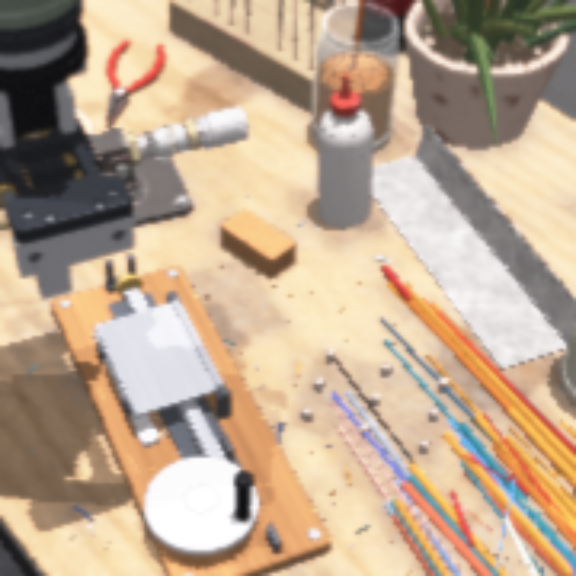

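The cover is flat, with its depth reading about 38 mm from hinge to free edge, and the bottle is standing. The pointer is hidden now, so I'll compare the pin and the brass rack end between the pictures before and after folding.

Run:
```python
from m import *
np.set_printoptions(precision=4,suppress=True)
c=arm.get_calibration("wrist")
for f,b in [("w8.npz",(460,98,512,136)),("w12.npz",(412,98,462,136))]:
    z=np.load(f);im=z["im"];T=z["T"];x0,y0,x1,y1=b
    k=(im[y0:y1,x0:x1].max(2)<45).astype(np.uint8);n,l,s,cc=cv2.connectedComponentsWithStats(k);i=1+s[1:,4].argmax()
    xr=s[i,0]+s[i,2]+x0;yc=cc[i,1]+y0
    print(f,s[i],toplane(c,[(xr-7,yc)],.076,T))
    # brass end centroid
    hsv=cv2.cvtColor(im,cv2.COLOR_RGB2HSV)
    m=((hsv[...,0]>20)&(hsv[...,0]<32)&(hsv[...,1]>150)&(hsv[...,2]>90)).astype(np.uint8);m[:90]=0;m[130:]=0;m[:,:140]=0;m[:,205:]=0
    n,l,s,cc=cv2.connectedComponentsWithStats(m);i=1+s[1:,4].argmax();print(s[i],cc[i],toplane(c,[cc[i]],.02,T))
print(arm.sense()["wrist_force"])
```

```text
w8.npz [  0  10  48  18 654] [[ 0.5022 -0.281   0.076 ]]
[186 102   6  24  88] [188.4432 113.1591] [[ 0.5059 -0.0399  0.02  ]]
w12.npz [  3  11  41  17 497] [[ 0.5022 -0.2806  0.076 ]]
[157 103   7  23  83] [159.3253 113.7952] [[ 0.5061 -0.0386  0.02  ]]
[ 0.6569 -0.4634 -0.8439]
```

```bash
python3 -c "
from station import arm
print(arm.hand_in(), arm.sense()['clock'])"
```

```text
the job is handed in; nothing more can be done
the job is handed in; nothing more can be done
```

I handed the job in with the pointer on the pointed rider's mark, the cover flat over the scale and the bottle still standing. It took about 13 s on the robot's clock; the hand-in itself reports no verdict.

- **Pointer:** I gripped the crank pin and turned the wheel about 123° anticlockwise. That moved the pointer about 30 mm to the left rider, which the wrist view confirmed as the pointed one. After release, needle and point agreed to about 0.1 mm in that view.
- **Cover:** I pushed the cover over from behind with the shut fingertips and pressed it onto its stop, reaching about 20 N. Depth readings put it 37–40 mm high from hinge to free edge, so it is flat.
- **Pointer after folding:** The cover now hides the pointer, so this check is indirect. The crank pin is within 0.4 mm of where it was before folding. The brass end of the rack read 1.3 mm different, which I put down to the changed viewing angle; even taken at face value it is within the 2.5 mm limit.
- **At hand-in:** The bottle was upright in the last scene picture, and the arm was clear of everything with the wrist force near zero.

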